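# Catch the damp-box lid and ease it shut

### The arm

A 6-joint arm with a two-finger parallel gripper is mounted at the origin on the work surface. World frame = base frame: x ahead of the robot, y to its left, z up, the work surface at z = 0. Lengths are in m, angles in rad, forces in N, time in s.
With the tool pointing down it reaches from about 0.375 to 0.975 m from the base axis. Payload 3.8 kg.
Tool frame: the origin (TCP) lies on the centre line of the jaws, within the pads' length; the fingertips stand 22 mm ahead of it and the grasp point (between the pads) lies 3 mm ahead of it; z points along the fingers, y is the direction in which the jaws open and shut (so a half turn about z gives the same grasp; the last joint's range is limited). The gripper opens to 88 mm and grips with 3 to 60 N. Pads are 18 mm wide; open, the fingers measure 123 mm over their backs; the gripper's body (75 mm by 187 mm) begins 45 mm behind the grasp point.
Start: joints at [-1.362, 0.264, 1.604, -0, 1.274, -0.037], TCP at [0.164, -0.655, 0.261] pointing down, gripper open.
Joint ranges: [-2.63, 2.63], [-0.94, 2.18], [0.31, 2.57], [-1.31, 4.45], [0, 2.66], [-2.55, 2.55]. Speed limits (rad/s): [2.57, 2.57, 3.14, 3.14, 3.14, 3.14].

### API

Orientations are given as [roll, pitch, yaw] about the fixed x, y, z axes, in that order (R = Rz(yaw) Ry(pitch) Rx(roll)).
In Python, from station import get_state, grab_frame, camera_info, close_job, spot_in, trace gives the robot as it stands.
- The arm moves only by the tool move_arm, never from a script. Its argument "steps" is a list of rows, each a list of 3 entries, a list of its own where there are three numbers: the shift along the world's x, y, z in mm, then the turn, a rotation vector about the world's x, y, z in rad, then the closure in counts, from 0 (fully open) to 255 (shut). A call has exactly 8 rows; each row is the pose to reach, as a shift and turn from the pose commanded when the call began; what a row does not reach only later rows make up. A row lasts 1/12 s, in which the tool goes at most 41.7 mm and 7.16 degrees, less where a joint would pass 70% of its speed; a pose out of reach is approached as far as the arm can. A call with a gripper value outside its range is refused whole. The fingers move at their own pace and stop on an object; the grip force is fixed at half the most. Time passes only in rows, so rows that repeat a pose let the fingers close, or fill a call up. It gives the time, the measured TCP pose, the force and the opening at its end, in the units of the state.
- get_state(): the state, without advancing time (a new reading comes with each control period).
- grab_frame(name): name is "side" or "top" or "wrist"; returns the picture (420x560x3 uint8, red, green, blue); there is no depth.
- camera_info(name): a dict with "fx", "fy", "cx", "cy" (pixels), "dist_coeffs" ([k1, k2, p1, p2, k3] as OpenCV has them; the pictures are not rectified), "extrinsics" (4x4, takes a point from camera to world coordinates); the wrist camera has in their place "T_tool_cam" (4x4, takes a point from camera to tool coordinates, whose origin is the TCP and whose axes are the flange's). Camera axes: x right, y up, looking along -z (the intrinsics and any distortion apply to the point x, -y, -z); pixel columns grow to the right and rows downward; lengths in m; the calibration is good to about 2 mm. A picture is of the moment at which its call begins: read the wrist's pose just before it. camera_info takes no time and is no camera call.
- close_job(): hands the job in, once; it reports no verdict.
Trained networks look in the newest picture that a camera, given by its name, has taken for a name from the list of things; names that differ only in an ending like _2 or _b are one class to them, and where a whole thing is asked for, a point or a joint stands for the part that bears it (a point fixed in the world has none). Each returns a list of dicts, best first, with "confidence" (0 to 1); they miss things now and then, are a little off and sometimes report something else, mostly with a low value. They report only what shows in the picture. A call takes as long as a camera call.
- spot_in(camera, thing): "xyz" ([x, y, z] in m, in world coordinates, good to about 4 mm: the middle of the surface that is visible of it).
- trace(camera, thing): "region" (420x560 bool, what is visible of it).
The state is a dict: "time": time; "qpos": joint angles; "joint_velocities": joint speeds; "joint_torque": joint torques, N m; "ee_pos": TCP position; "tool_rot": TCP orientation; "ft_force": force on the tool from outside, world axes, zero at the start; "ft_torque": the same for the moment, N m; "width": finger opening in m.
Only numpy, scipy, OpenCV 4.12 (cv2) and the standard library are available. Lean on these libraries where they do the work, as an engineer would, in place of code of your own. Each camera call takes 0.05 s, during which the arm holds its last target.

### The job

Close the damp box: with your fingers tip its standing lid forward past upright so that it starts to fall by itself, catch it on the fingers well before it is down, and lower it gently until it lies shut on the box. It must not slam, because a jolt cracks the damp bowls inside. Only touch the lid, never grip it or force it, and leave the bowls and everything else on the bench where they are.

Things in the scene. Friction and masses are not known exactly. Their poses are not given: they have to be found in the camera images.
- damp_box: Plywood damp box fixed to the bench, open at the top; plaster floor 37 mm above the bench. 165 mm deep (x), 270 mm wide (y; 286 over the side battens), rim 100 mm above the bench, walls 12 mm. Origin: centre of its underside. x points from front wall to back wall: the box stands sideways, front wall to the robot's left, back wall to its right (yaw -1.22 to -1.92), z up. The lid is hinged along the back wall's top.
- hinge (a point): Middle of the hinge line: top edge of the box's back wall, 82.5 mm behind the box's origin (+x) and 100 mm above the bench; the axis runs along the box's y. Hinges are stiff and viscous: from 1.5 to 1.4 rad on the lid begins to fall by its own weight, slowly (0.2 rad/s at 1.3 rad), then faster, 1.7 to 2.7 s from 1.3 rad to shut, ending near 1 rad/s. Left alone it slams.
- lid (a joint): Lid angle (rad): 0 = shut, flat on the rim; 1.57 = upright; it starts past upright, leaning back to the robot's right (stop at 1.75). Plywood, 10 mm thick, 286 mm wide, 195 mm from hinge line to front edge, 0.42 to 0.6 kg (about 2.5 N at the front edge when nearly flat). Shut, its lower face is at rim height and its front edge overhangs the front wall by 30 mm: room for a finger under it.
- lip (a point): On the lid: middle of its lower (inner) front edge, 195 mm from the hinge line; with the lid upright this is the top edge on the side facing over the box, the outer face 10 mm beyond it. Two battens (22 mm wide, 10 mm thick) run front to back on the inner face, 95 mm left and right of its middle, ending 40 mm short of this edge; the middle is bare.
- bowl_near: Damp white bowl turned upside down on the plaster floor in the box, the half nearer the robot; 88 mm across, 40 mm high. Origin: centre of its underside. Leave alone.
- bowl_far: The same, in the half of the box farther from the robot. Leave alone.
- spray_bottle: Clear spray bottle with a white head, 72 mm across, 185 mm high, standing on the bench behind the box (right). Origin: centre of its underside. Leave alone.
- water_bowl: Glazed blue water bowl, 110 mm across, 48 mm high, on the bench in front of the box (left). Origin: centre of its underside. Leave alone.
- loop_tool: Loop trimming tool with a wooden handle, 190 mm long, 16 mm high, lying on the bench farther behind the box (right). Origin: on the bench under its middle. Leave alone.
- rib: Flat dark wooden rib, 150 x 50 x 9 mm, lying on the bench in front of the box (left). Origin: centre of its underside. Leave alone.
- mould: Round white plaster mould, 80 mm across, 50 mm high, on the bench behind the box (right). Origin: centre of its underside. Leave alone.

How it is judged:
By the outcome, as a careful person would: the job done as asked, in the order asked, and still so for the second after the job is handed in, with the robot touching nothing.
It also fails if it takes over 58 s, if anything falls off the work surface, if the arm or the gripper's body presses on something with over 40 N, if the wrist force passes 120 N, or if a joint passes its speed limit or range.

## Working session

There is one attempt and no reset: what is moved stays moved. The work goes in short steps, Python scripts to look and compute and a tool call to move; the robot and the scene stay as the last step left them, time stands still between calls to the robot, and variables do not carry over. Pictures are saved under pics/ and viewed, and the job is handed in when it is done.

Besides the shell and the picture viewer there is one more tool, called after "Request:" as name([rows], argument=value, ...), one row to a line, values as JSON. move_arm: Moves the arm, as the interface text tells. Its arguments: {"type":"object","properties":{"steps":{"type":"array","items":{"type":"array"}}},"required":["steps"]}

```bash
mkdir -p pics; ls
python3 - <<'E'
from station import *
import cv2, numpy as np
s=get_state(); print({k:np.round(v,3).tolist() for k,v in s.items()})
for c in ["side","top","wrist"]:
    f=grab_frame(c); cv2.imwrite(f"pics/{c}0.png",f[:,:,::-1])
    i=camera_info(c); print(c,{k:np.round(v,3).tolist() for k,v in i.items()})
print(get_state()["time"])
E
```

```text
pics
{'time': 0.0, 'qpos': [-1.362, 0.265, 1.605, -0.0, 1.274, -0.037], 'joint_velocities': [0.001, 0.0, -0.001, 0.001, -0.0, -0.0], 'joint_torque': [0.0, -50.212, -35.687, 0.073, 0.029, -0.0], 'ee_pos': [0.164, -0.654, 0.259], 'tool_rot': [-3.139, -0.0, 0.246], 'ft_force': [0.39, -0.139, 0.013], 'ft_torque': [0.017, 0.041, 0.034], 'width': 0.088}
side {'fx': 506.623, 'fy': 506.623, 'cx': 289.373, 'cy': 208.941, 'dist_coeffs': [-0.17, 0.0, 0.0, 0.0, 0.0], 'extrinsics': [[-0.799, 0.4, -0.449, 0.069], [-0.601, -0.551, 0.579, 0.62], [-0.016, 0.732, 0.681, 0.832], [0.0, 0.0, 0.0, 1.0]]}
top {'fx': 442.849, 'fy': 442.849, 'cx': 290.708, 'cy': 208.418, 'dist_coeffs': [0.022, 0.0, 0.0, 0.0, 0.0], 'extrinsics': [[0.067, 0.976, -0.208, 0.311], [-0.998, 0.066, -0.01, -0.002], [0.004, 0.208, 0.978, 1.284], [0.0, 0.0, 0.0, 1.0]]}
wrist {'fx': 303.863, 'fy': 303.863, 'cx': 274.837, 'cy': 211.027, 'dist_coeffs': [0.019, 0.0, 0.0, 0.0, 0.0], 'T_tool_cam': [[0.0, 0.958, 0.288, 0.075], [1.0, -0.0, -0.0, -0.001], [-0.0, 0.288, -0.958, -0.123], [0.0, 0.0, 0.0, 1.0]]}
0.15
```

View pics/side0.png

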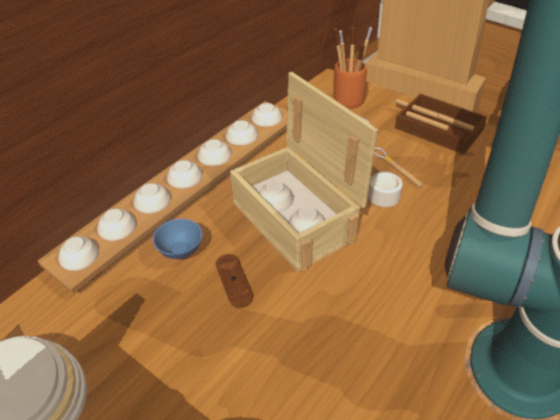

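View pics/top0.png

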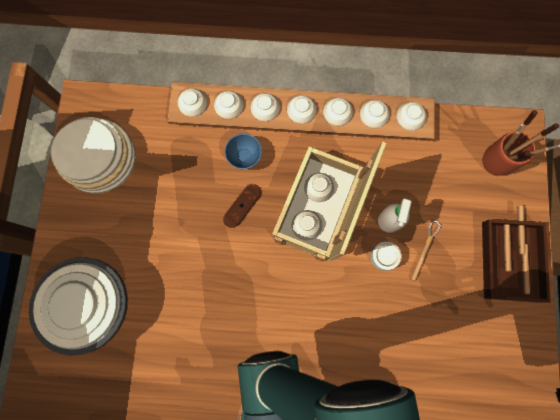

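View pics/wrist0.png

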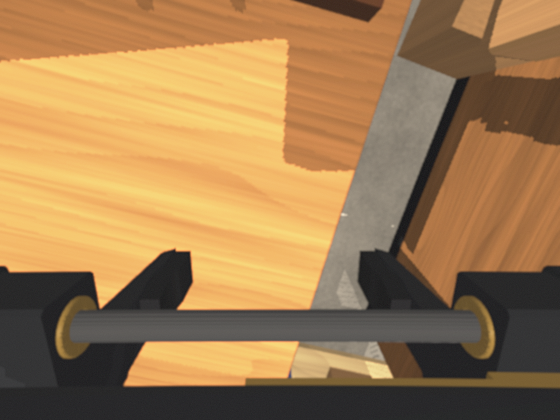

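The box sits around top (325,200) and side (300,200), with its lid standing and leaning back to the right. I'll magnify both views to pick the corners.

```bash
cat > h.py <<'E'
import numpy as np, cv2
from station import *
def ray(cam,uv):
    i=camera_info(cam);K=np.array([[i['fx'],0,i['cx']],[0,i['fy'],i['cy']],[0,0,1.]])
    p=cv2.undistortPoints(np.array([[uv]],float),K,np.array(i['dist_coeffs']))[0,0]
    T=np.array(i['extrinsics']);d=T[:3,:3]@np.array([p[0],-p[1],-1.])
    return T[:3,3],d/np.linalg.norm(d)
def tri(a,b):
    o1,d1=ray(*a);o2,d2=ray(*b)
    A=np.stack([d1,-d2],1);t=np.linalg.lstsq(A,o2-o1,rcond=None)[0]
    p=o1+t[0]*d1;q=o2+t[1]*d2
    return (p+q)/2,np.linalg.norm(p-q)
def proj(cam,P):
    i=camera_info(cam);T=np.linalg.inv(np.array(i['extrinsics']))
    P=np.atleast_2d(P);c=P@T[:3,:3].T+T[:3,3];c=c*[1,-1,-1]
    K=np.array([[i['fx'],0,i['cx']],[0,i['fy'],i['cy']],[0,0,1.]])
    return cv2.projectPoints(c,np.zeros(3),np.zeros(3),K,np.array(i['dist_coeffs']))[0][:,0]
E
python3 - <<'E'
from h import *
for c,(x0,y0,w,h) in {"side":(220,60,180,220),"top":(260,120,190,160)}.items():
    f=cv2.imread(f"pics/{c}0.png")[y0:y0+h,x0:x0+w]
    k=min(800//w,600//h); f=cv2.resize(f,None,fx=k,fy=k,interpolation=cv2.INTER_CUBIC)
    for j in range(0,w,20): cv2.putText(f,str(x0+j),(j*k,10),0,.35,(0,0,255),1); cv2.line(f,(j*k,0),(j*k,f.shape[0]),(0,0,255) if j%100==0 else (90,90,90),1)
    for j in range(0,h,20): cv2.putText(f,str(y0+j),(0,j*k+10),0,.35,(0,0,255),1); cv2.line(f,(0,j*k),(f.shape[1],j*k),(90,90,90),1)
    cv2.imwrite(f"pics/{c}0z.png",f); print(f.shape)
for c in ["side","top"]:
    for t in ["lip","lid","damp_box","spray_bottle","bowl_near","bowl_far","mould","loop_tool"]:
        print(c,t,[(np.round(r["xyz"],3).tolist(),round(r["confidence"],2)) for r in spot_in(c,t)][:2])
E
```

```text
(440, 360, 3)
(480, 570, 3)
side lip [([0.541, -0.139, 0.216], 0.7), ([0.574, 0.163, 0.01], 0.23)]
side lid [([0.542, -0.14, 0.216], 0.59)]
side damp_box [([0.557, -0.113, 0.097], 0.89)]
side spray_bottle []
side bowl_near [([0.534, -0.027, 0.067], 0.62)]
side bowl_far [([0.624, -0.051, 0.065], 0.87)]
side mould [([0.452, -0.25, 0.039], 0.9), ([0.532, -0.023, 0.067], 0.42)]
side loop_tool [([0.475, -0.372, 0.007], 0.5)]
top lip [([0.553, -0.146, 0.256], 0.91)]
top lid [([0.554, -0.146, 0.256], 0.89)]
top damp_box [([0.586, -0.103, 0.078], 0.58), ([0.552, -0.263, 0.118], 0.37)]
top spray_bottle [([0.549, -0.265, 0.118], 0.89)]
top bowl_near [([0.525, -0.037, 0.065], 0.85), ([0.478, -0.379, 0.012], 0.74)]
top bowl_far [([0.634, -0.069, 0.064], 0.87)]
top mould [([0.457, -0.262, 0.043], 0.9)]
top loop_tool [([0.477, -0.377, 0.014], 0.68)]
```

View pics/side0z.png

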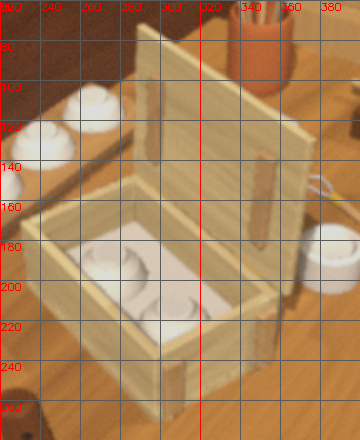

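View pics/top0z.png

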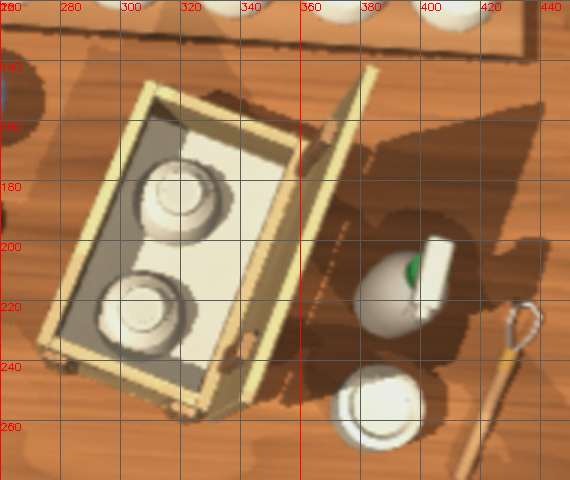

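```bash
cat > fit.py <<'E'
from h import *
from scipy.optimize import least_squares
def T(p,P):
    x,y,yaw,dz=p[:4];c,s=np.cos(yaw),np.sin(yaw);P=np.array(P,float)
    return np.stack([x+c*P[:,0]-s*P[:,1],y+s*P[:,0]+c*P[:,1],P[:,2]+dz],1)
def lidpt(r,yy,th,out=0): # r from hinge, out: thickness offset outward
    return [0.0825-r*np.cos(th)+out*np.sin(th),yy,0.1+r*np.sin(th)+out*np.cos(th)]
def model(p):
    th=p[4]
    return T(p,[[-.0825,.135,.1],[-.0825,-.135,.1],[.0825,-.135,.1],[.0825,.135,.1],lidpt(.195,.143,th),lidpt(.195,-.143,th)])
obs={"side":[(231,171.5),(299,238.5),(361.5,208),None,(289,75),(374,131)],
"top":[(309.3,147.3),(272.7,235),(326,258.3),None,(382,142.3),(340.7,253.3)]}
def res(p):
    M=model(p);r=[]
    for c in obs:
        q=proj(c,M)
        for a,b in zip(q,obs[c]):
            if b: r+=list(a-b)
    return np.array(r+[p[3]/0.002])
if __name__=="__main__":
    s=least_squares(res,[.58,-.06,-1.4,0,1.7],loss="soft_l1"); print(np.round(s.x,4)); print(np.round(s.fun,1))
    print(model(s.x).round(3)); np.save("p.npy",s.x)
    for k in range(6):
        if obs["side"][k]: print(k,tri(("side",obs["side"][k]),("top",obs["top"][k])))
E
python3 fit.py
```

```text
[ 0.5884 -0.066  -1.8886 -0.0035  1.6125]
[ 0.1 -0.4 -0.5  0.7 -0.4 -1.4 -0.3 -1.8  1.1  0.3 -0.2 -0.  -0.2  0.1
  3.4 -0.3  0.1 -0.1 -1.5  0.9 -1.7]
[[ 0.742 -0.03   0.097]
 [ 0.486  0.055  0.097]
 [ 0.434 -0.102  0.097]
 [ 0.691 -0.187  0.097]
 [ 0.696 -0.197  0.291]
 [ 0.424 -0.107  0.291]]
0 (array([ 0.74331349, -0.03035513,  0.09449517]), np.float64(0.0004024158696951361))
1 (array([0.48572467, 0.05373505, 0.09815373]), np.float64(0.0005271307999416621))
2 (array([ 0.43079336, -0.09350077,  0.10130201]), np.float64(0.0037568788946905464))
4 (array([ 0.69689701, -0.19796035,  0.28611868]), np.float64(0.0014377826669230303))
5 (array([ 0.4273336 , -0.11055314,  0.28891479]), np.float64(0.001479871784718927))
```

Fit: hinge middle is about (0.562,-0.145,0.10), box yaw is about -1.889 and the lid angle about 1.63. My plan is to push from behind with the tool vertical and jaws along the hinge. Then I go over the top, tilt 45° and catch the lip from the front. First I'll move to behind the lid.

Request:
move_arm([
  [[25,30,6],[0,0,0.12],0],
  [[50,60,12],[0,0,0.24],0],
  [[76,90,18],[0,0,0.36],0],
  [[101,121,22],[0,0,0.48],0],
  [[127,151,26],[0,0,0.6],0],
  [[152,181,30],[0,0,0.72],0],
  [[177,211,30],[0,0,0.84],0],
  [[203,242,30],[0,0,0.96],0],
])

```text
time: 1.62
ee_pos: [0.3682, -0.4114, 0.2915]
tool_rot: [3.14, 0.001, 1.211]
ft_force: [1.0, 0.4, 0.6]
width: 0.0885
```

Request:
move_arm([
  [[25,30,0],[0,0,0.047],0],
  [[50,60,0],[0,0,0.047],0],
  [[76,90,0],[0,0,0.047],0],
  [[101,121,0],[0,0,0.047],0],
  [[126,151,0],[0,0,0.047],0],
  [[152,181,0],[0,0,0.047],0],
  [[172,201,0],[0,0,0.047],0],
  [[172,201,0],[0,0,0.047],0],
])

```text
time: 2.28
ee_pos: [0.5423, -0.2078, 0.2908]
tool_rot: [3.14, -0.002, 1.257]
ft_force: [0.2, -0.5, 0.5]
width: 0.0882
```

```bash
cat > show.py <<'E'
from h import *
import sys
tag=sys.argv[1]
s=get_state(); print({k:np.round(s[k],3).tolist() for k in ['time','qpos','ee_pos','tool_rot','ft_force','width']})
h=np.array([.5625,-.1445]);bx=np.array([-.313,-.95]);d=np.array(s['ee_pos'][:2])-h
print("box offset x,y",d@bx, d@np.array([.95,-.313]), "z",s['ee_pos'][2]-.1)
ims=[]
for c in sys.argv[2:]:
    f=grab_frame(c)[:,:,::-1].copy(); cv2.imwrite(f"pics/{c}{tag}_full.png",f)
    if c=="side": f=f[40:300,200:420]
    elif c=="top": f=f[100:300,240:460]
    ims.append(cv2.resize(f,(400,int(400*f.shape[0]/f.shape[1])),interpolation=cv2.INTER_CUBIC))
H=max(i.shape[0] for i in ims)
cv2.imwrite(f"pics/m{tag}.png",np.hstack([cv2.copyMakeBorder(i,0,H-i.shape[0],0,0,0) for i in ims]))
E
python3 show.py 1 side top
```

```text
{'time': 2.283, 'qpos': [-0.41, 0.068, 1.775, 0.002, 1.297, -0.097], 'ee_pos': [0.542, -0.208, 0.291], 'tool_rot': [3.14, -0.002, 1.257], 'ft_force': [0.195, -0.473, 0.515], 'width': 0.088}
box offset x,y 0.0664417827373211 0.0006095724464769145 z 0.19083534193278853
```

View pics/m1.png

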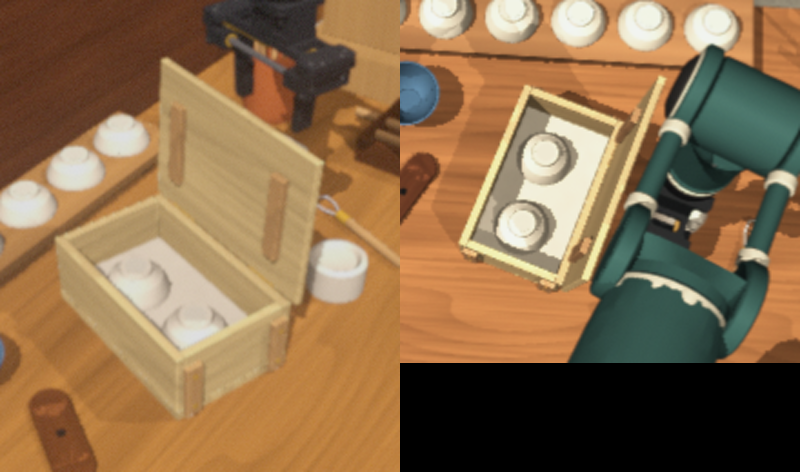

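Fingers are behind the lid, clear of it. I'll rehearse the over-the-top tilting move once in free air to check reach and timing.

Request:
move_arm([
  [[0,0,35],[0,0,0],0],
  [[6,19,60],[-0.114,0.038,0],0],
  [[18,55,65],[-0.228,0.075,0],0],
  [[31,93,65],[-0.342,0.113,0],0],
  [[43,131,60],[-0.456,0.15,0],0],
  [[53,161,40],[-0.57,0.188,0],0],
  [[59,180,10],[-0.684,0.225,0],0],
  [[63,190,-20],[-0.746,0.246,0],0],
])

```text
time: 3.05
ee_pos: [0.6033, -0.0191, 0.2701]
tool_rot: [3.139, 0.789, 1.254]
ft_force: [-0.2, -0.3, -0.7]
width: 0.0883
```

```bash
python3 show.py 2 side top
```

```text
{'time': 3.05, 'qpos': [0.248, 0.37, 1.626, -0.646, 1.624, 0.691], 'ee_pos': [0.603, -0.019, 0.27], 'tool_rot': [3.139, 0.789, 1.254], 'ft_force': [-0.212, -0.253, -0.687], 'width': 0.088}
box offset x,y -0.13189664033893217 -0.0004962593483246659 z 0.17005516259222267
```

View pics/m2.png

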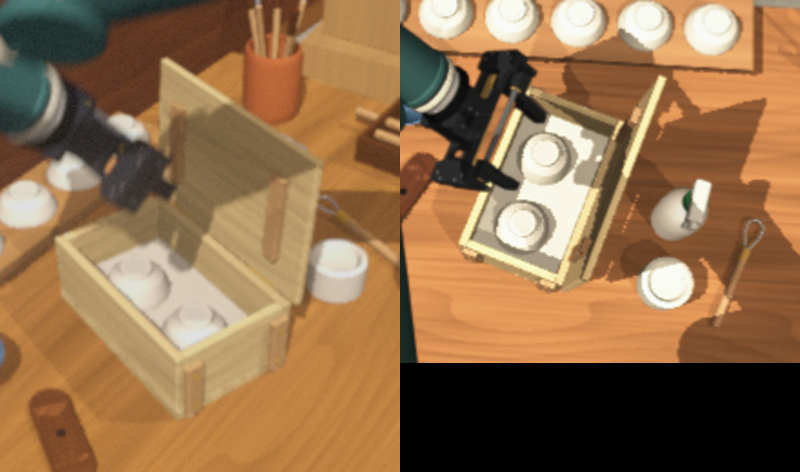

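Fully reached, with joints well within range. Now back behind the lid.

Request:
move_arm([
  [[-4,-10,30],[0.062,-0.021,0],0],
  [[-10,-29,60],[0.176,-0.058,0],0],
  [[-20,-59,80],[0.29,-0.096,0],0],
  [[-32,-97,85],[0.404,-0.133,0],0],
  [[-45,-135,85],[0.518,-0.171,0],0],
  [[-57,-171,80],[0.632,-0.208,0],0],
  [[-63,-190,55],[0.746,-0.246,0],0],
  [[-63,-190,15],[0.746,-0.246,0],0],
])

```text
time: 3.82
ee_pos: [0.5381, -0.2246, 0.2957]
tool_rot: [3.122, 0.001, 1.238]
ft_force: [1.0, 0.5, 0.3]
width: 0.0883
```

```bash
python3 show.py 3 side top
```

```text
{'time': 3.817, 'qpos': [-0.439, 0.059, 1.776, 0.001, 1.287, -0.106], 'ee_pos': [0.538, -0.225, 0.296], 'tool_rot': [3.122, 0.001, 1.238], 'ft_force': [0.96, 0.494, 0.327], 'width': 0.088}
box offset x,y 0.08372148146216196 0.00192284875633573 z 0.19573238214704605
```

Request:
move_arm([
  [[6,19,0],[0,0,0],0],
  [[10,31,0],[0,0,0],0],
  [[12,37,0],[0,0,0],0],
  [[14,42,0],[0,0,0],0],
  [[16,47,0],[0,0,0],0],
  [[17,52,0],[0,0,0],0],
  [[19,57,0],[0,0,0],0],
  [[20,60,0],[0,0,0],0],
])

```text
time: 4.58
ee_pos: [0.5597, -0.1509, 0.286]
tool_rot: [3.141, 0.0, 1.254]
ft_force: [-0.0, -1.1, 0.5]
width: 0.0882
```

```bash
python3 show.py 4 side top
```

```text
{'time': 4.583, 'qpos': [-0.306, 0.069, 1.783, -0.0, 1.289, 0.011], 'ee_pos': [0.56, -0.151, 0.286], 'tool_rot': [3.141, 0.0, 1.254], 'ft_force': [-0.006, -1.145, 0.541], 'width': 0.088}
box offset x,y 0.00693827873454382 -0.0006553181329780884 z 0.18599243855238692
```

View pics/m4.png

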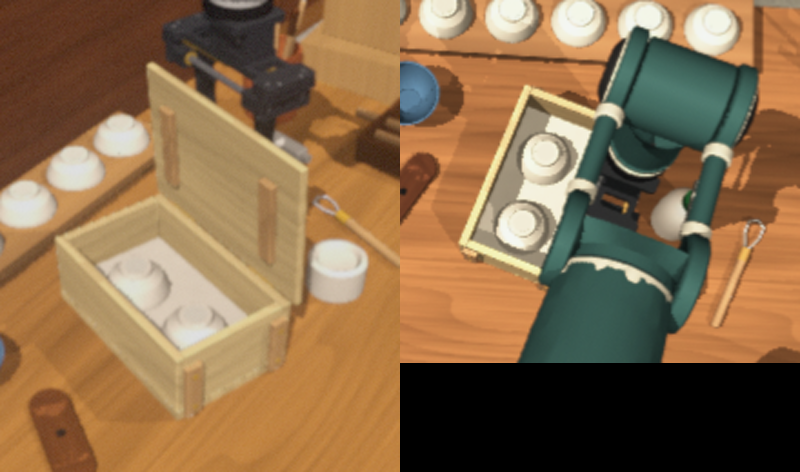

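The lid has tipped: its lip corners in the side view are now near (281,76) and (368,131). I'll estimate the angle from them.

```bash
cat > th.py <<'E'
from fit import *
import sys
p=np.load("p.npy"); a=list(map(float,sys.argv[1:5]))
for k,(u,v) in enumerate([(a[0],a[1]),(a[2],a[3])]):
    yy=[.143,-.143][k]
    f=lambda t: proj("side",T(p,[lidpt(.195,yy,t[0])]))[0]-[u,v]
    s=least_squares(f,[1.3]); print(round(s.x[0],3),np.round(s.fun,1))
E
python3 th.py 289 75 374 131; python3 th.py 281.4 75.8 367.8 130.8
```

```text
1.609 [-0.5 -1.8]
1.601 [0.3 0.6]
1.511 [-0.  -0.1]
1.537 [1.5 3.1]
```

Request:
move_arm([
  [[1,4,0],[0,0,0],0],
  [[2,7,0],[0,0,0],0],
  [[4,11,0],[0,0,0],0],
  [[5,14,0],[0,0,0],0],
  [[6,17,0],[0,0,0],0],
  [[6,19,0],[0,0,0],0],
  [[7,21,0],[0,0,0],0],
  [[7,21,0],[0,0,0],0],
])

```text
time: 5.35
ee_pos: [0.5665, -0.1302, 0.2858]
tool_rot: [3.141, -0.0, 1.253]
ft_force: [-0.7, 0.0, -0.4]
width: 0.0882
```

```bash
python3 show.py 5 side
```

```text
{'time': 5.35, 'qpos': [-0.269, 0.072, 1.779, 0.0, 1.29, 0.048], 'ee_pos': [0.566, -0.13, 0.286], 'tool_rot': [3.141, -0.0, 1.253], 'ft_force': [-0.674, 0.036, -0.376], 'width': 0.088}
box offset x,y -0.01480328278097897 -0.0007143601428275178 z 0.1857736133823368
```

View pics/m5.png

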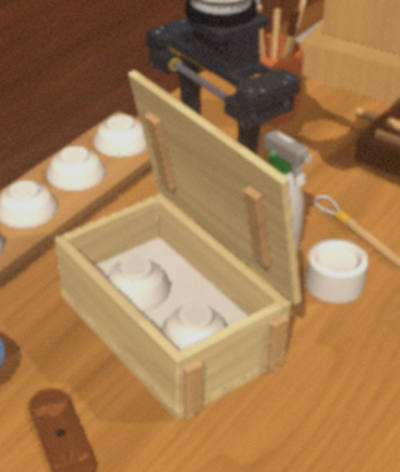

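```bash
python3 th.py 271 80.7 356.8 139
```

```text
1.368 [0.  0.1]
1.389 [0.8 1.3]
```

θ≈1.37, past the tipping point. Now over the top into the catching pose.

Request:
move_arm([
  [[-1,-4,35],[0,0,0],0],
  [[0,0,62],[-0.114,0.038,0],0],
  [[11,33,66],[-0.228,0.075,0],0],
  [[23,69,66],[-0.342,0.113,0],0],
  [[34,103,60],[-0.456,0.15,0],0],
  [[36,110,35],[-0.57,0.188,0],0],
  [[35,106,5],[-0.684,0.225,0],0],
  [[33,100,-22],[-0.746,0.246,0],0],
])

```text
time: 6.07
ee_pos: [0.6002, -0.0275, 0.2617]
tool_rot: [-3.142, 0.789, 1.258]
ft_force: [0.0, 0.0, -1.0]
width: 0.088
```

```bash
python3 show.py 6 side top
```

```text
{'time': 6.067, 'qpos': [0.237, 0.367, 1.646, -0.65, 1.605, 0.691], 'ee_pos': [0.6, -0.027, 0.262], 'tool_rot': [-3.142, 0.789, 1.258], 'ft_force': [0.036, 0.02, -0.988], 'width': 0.088}
box offset x,y -0.1229589930962325 -0.0008361517872036489 z 0.16174993001352592
```

View pics/m6.png

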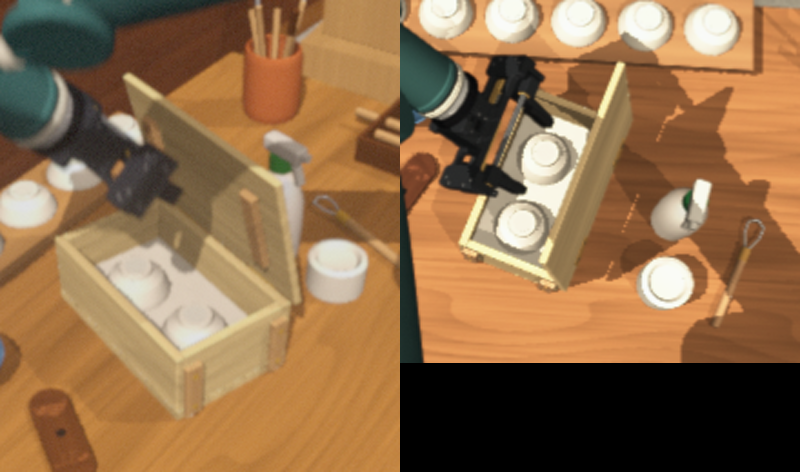

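The lid is moving on its own (far lip went from (129,74) to (124,76) in the crop). Fingers are waiting underneath. I'll ease in slightly and hold.

Request:
move_arm([
  [[-3,-9,-5],[0,0,0],0],
  [[-6,-18,-10],[0,0,0],0],
  [[-6,-18,-10],[0,0,0],0],
  [[-6,-18,-10],[0,0,0],0],
  [[-6,-18,-10],[0,0,0],0],
  [[-6,-18,-10],[0,0,0],0],
  [[-6,-18,-10],[0,0,0],0],
  [[-6,-18,-10],[0,0,0],0],
])

```text
time: 6.83
ee_pos: [0.5935, -0.0487, 0.2544]
tool_rot: [3.141, 0.785, 1.252]
ft_force: [0.5, -0.6, -0.8]
width: 0.0881
```

```bash
python3 show.py 7 side top
```

```text
{'time': 6.833, 'qpos': [0.207, 0.352, 1.678, -0.658, 1.574, 0.684], 'ee_pos': [0.593, -0.049, 0.254], 'tool_rot': [3.141, 0.785, 1.252], 'ft_force': [0.456, -0.561, -0.816], 'width': 0.088}
box offset x,y -0.10070261387120785 -0.0005531137374260661 z 0.15439859260806418
```

View pics/m7.png

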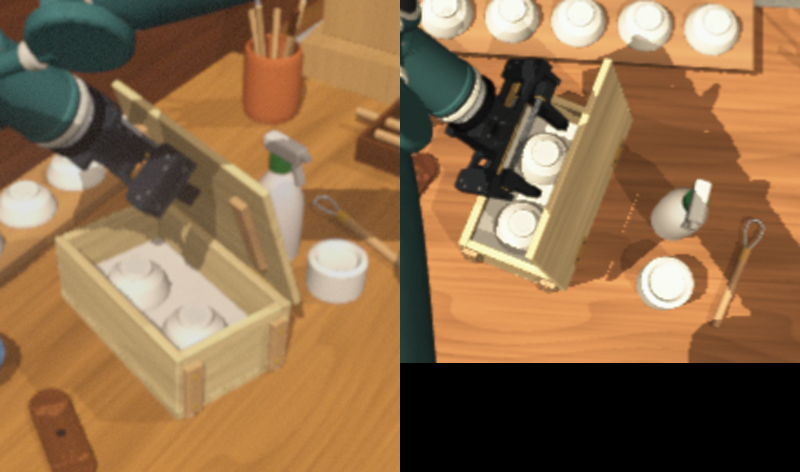

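The lid keeps falling freely; I keep holding.

Request:
move_arm([
  [[0,0,0],[0,0,0],0],
  [[0,0,0],[0,0,0],0],
  [[0,0,0],[0,0,0],0],
  [[0,0,0],[0,0,0],0],
  [[0,0,0],[0,0,0],0],
  [[0,0,0],[0,0,0],0],
  [[0,0,0],[0,0,0],0],
  [[0,0,0],[0,0,0],0],
])

```text
time: 7.6
ee_pos: [0.5933, -0.0486, 0.2536]
tool_rot: [-3.141, 0.785, 1.253]
ft_force: [0.3, 1.5, -0.6]
width: 0.0883
```

```bash
python3 th.py 262 86.7 345.8 147; python3 show.py 8 side top
```

```text
1.239 [-0. -0.]
1.251 [0.8 1. ]
{'time': 7.6, 'qpos': [0.207, 0.353, 1.679, -0.658, 1.573, 0.685], 'ee_pos': [0.593, -0.049, 0.254], 'tool_rot': [-3.141, 0.785, 1.253], 'ft_force': [0.31, 1.455, -0.606], 'width': 0.088}
box offset x,y -0.10077536483056 -0.0007757780065869518 z 0.1535902026916672
```

View pics/m8.png

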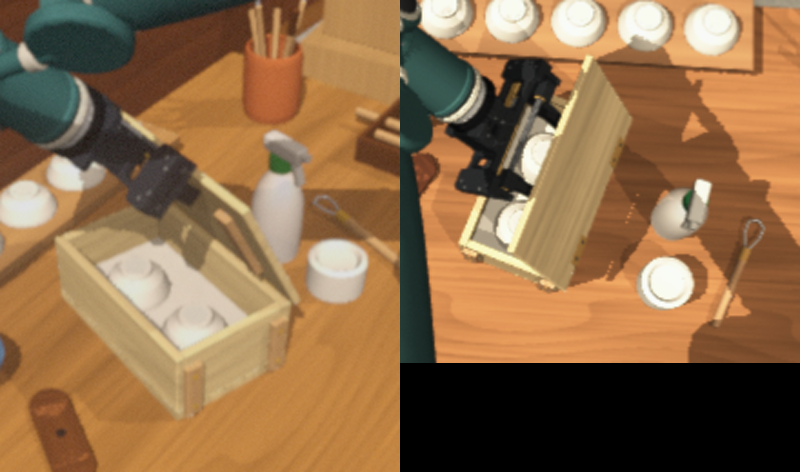

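Request:
move_arm([
  [[0,0,0],[0,0,0],0],
  [[0,0,0],[0,0,0],0],
  [[0,0,0],[0,0,0],0],
  [[0,0,0],[0,0,0],0],
  [[0,0,0],[0,0,0],0],
  [[0,0,0],[0,0,0],0],
  [[0,0,0],[0,0,0],0],
  [[0,0,0],[0,0,0],0],
])

```text
time: 8.37
ee_pos: [0.5932, -0.0487, 0.2537]
tool_rot: [-3.141, 0.785, 1.253]
ft_force: [-0.4, 1.4, -0.8]
width: 0.0882
```

```bash
python3 show.py 9 side top
```

```text
{'time': 8.367, 'qpos': [0.207, 0.353, 1.679, -0.658, 1.574, 0.685], 'ee_pos': [0.593, -0.049, 0.254], 'tool_rot': [-3.141, 0.785, 1.253], 'ft_force': [-0.371, 1.406, -0.774], 'width': 0.088}
box offset x,y -0.1006229101255464 -0.0007883789644852522 z 0.15367815518943892
```

View pics/m9.png

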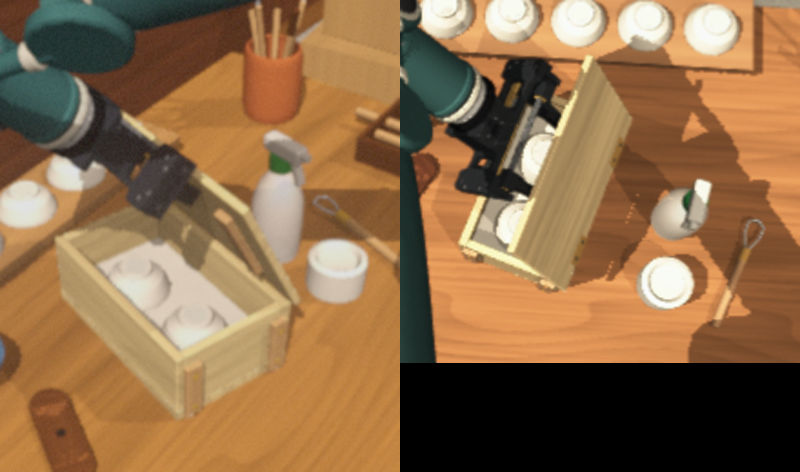

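Caught at about 1.07 rad and it stays put. Next I'll compute the lowering path.

```bash
cat > path.py <<'E'
import numpy as np
def tcp(t):
    if t>=.7854: C=.165*np.array([-np.cos(t),np.sin(t)])
    else:
        L=.195*np.array([-np.cos(t),np.sin(t)]); s=.030-.010*(.7854-t)/.7854
        C=L+s*np.array([.7071,-.7071])
    return C+np.array([-.022,.0092])
for a,b in [(1.07,.88),(.88,.69),(.69,.5),(.5,.31),(.31,.14),(.14,.05)]:
    p0=tcp(a);print(a,b,"start",p0.round(4))
    for k in range(1,9):
        d=(tcp(a+(b-a)*k/8)-p0)*1000; print([round(-d[0]*.313,1),round(-d[0]*.95,1),round(d[1],1)],end=" ")
    print()
E
python3 path.py
```

```text
1.07 0.88 start [-0.1012  0.1539]
[np.float64(1.1), np.float64(3.2), np.float64(-1.9)] [np.float64(2.1), np.float64(6.4), np.float64(-3.9)] [np.float64(3.2), np.float64(9.6), np.float64(-6.0)] [np.float64(4.2), np.float64(12.7), np.float64(-8.2)] [np.float64(5.2), np.float64(15.8), np.float64(-10.4)] [np.float64(6.2), np.float64(18.8), np.float64(-12.7)] [np.float64(7.2), np.float64(21.7), np.float64(-15.1)] [np.float64(8.1), np.float64(24.6), np.float64(-17.6)] 
0.88 0.69 start [-0.1271  0.1364]
[np.float64(0.9), np.float64(2.8), np.float64(-2.5)] [np.float64(1.9), np.float64(5.6), np.float64(-5.1)] [np.float64(2.8), np.float64(8.3), np.float64(-7.8)] [np.float64(3.6), np.float64(11.0), np.float64(-10.6)] [np.float64(4.7), np.float64(14.3), np.float64(-13.7)] [np.float64(5.8), np.float64(17.5), np.float64(-16.8)] [np.float64(6.8), np.float64(20.6), np.float64(-20.1)] [np.float64(7.8), np.float64(23.7), np.float64(-23.4)] 
0.69 0.5 start [-0.152  0.113]
[np.float64(1.0), np.float64(3.0), np.float64(-3.4)] [np.float64(1.9), np.float64(5.8), np.float64(-6.9)] [np.float64(2.8), np.float
[... 998 characters left out ...]
), np.float64(-15.2)] [np.float64(1.9), np.float64(5.9), np.float64(-19.1)] [np.float64(2.3), np.float64(6.8), np.float64(-22.9)] [np.float64(2.5), np.float64(7.7), np.float64(-26.8)] [np.float64(2.8), np.float64(8.5), np.float64(-30.7)] 
0.14 0.05 start [-0.1997  0.021 ]
[np.float64(0.1), np.float64(0.4), np.float64(-2.1)] [np.float64(0.2), np.float64(0.7), np.float64(-4.1)] [np.float64(0.3), np.float64(1.1), np.float64(-6.2)] [np.float64(0.4), np.float64(1.4), np.float64(-8.3)] [np.float64(0.5), np.float64(1.6), np.float64(-10.4)] [np.float64(0.6), np.float64(1.9), np.float64(-12.5)] [np.float64(0.7), np.float64(2.1), np.float64(-14.6)] [np.float64(0.8), np.float64(2.4), np.float64(-16.7)]
```

Request:
move_arm([
  [[1,3,-2],[0,0,0],0],
  [[2,6,-4],[0,0,0],0],
  [[3,10,-6],[0,0,0],0],
  [[4,13,-8],[0,0,0],0],
  [[5,16,-10],[0,0,0],0],
  [[6,19,-13],[0,0,0],0],
  [[7,22,-15],[0,0,0],0],
  [[8,25,-18],[0,0,0],0],
])

```text
time: 9.13
ee_pos: [0.6014, -0.0233, 0.2355]
tool_rot: [-3.141, 0.785, 1.253]
ft_force: [0.0, -0.1, 0.8]
width: 0.0881
```

Request:
move_arm([
  [[1,3,-3],[0,0,0],0],
  [[2,6,-5],[0,0,0],0],
  [[3,8,-8],[0,0,0],0],
  [[4,11,-11],[0,0,0],0],
  [[5,14,-14],[0,0,0],0],
  [[6,17,-17],[0,0,0],0],
  [[7,21,-20],[0,0,0],0],
  [[8,24,-23],[0,0,0],0],
])

```text
time: 9.8
ee_pos: [0.6093, 0.0006, 0.2122]
tool_rot: [-3.141, 0.786, 1.253]
ft_force: [-0.1, 0.5, -1.4]
width: 0.0881
```

```bash
python3 show.py 10 side top
```

```text
{'time': 9.8, 'qpos': [0.271, 0.442, 1.639, -0.628, 1.569, 0.758], 'ee_pos': [0.609, 0.001, 0.212], 'tool_rot': [-3.141, 0.786, 1.253], 'ft_force': [-0.091, 0.462, -1.42], 'width': 0.088}
box offset x,y -0.15252646727741923 -0.0009794625961330218 z 0.11224105399373657
```

View pics/m10.png

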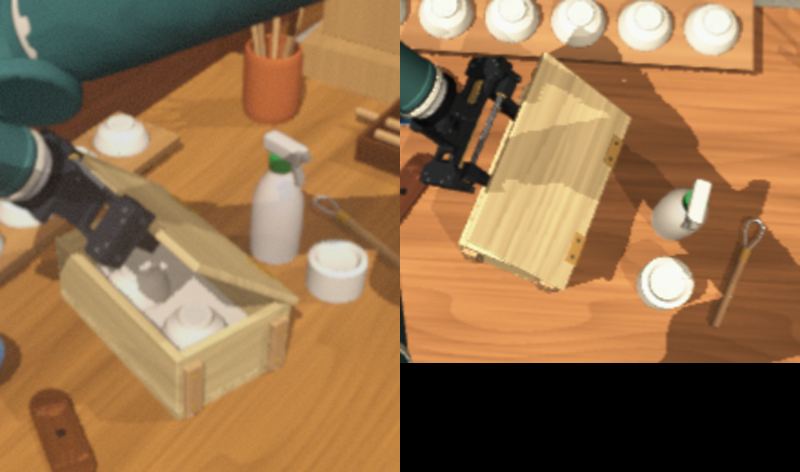

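The lid follows the fingers (about 0.7 rad). Continuing.

Request:
move_arm([
  [[1,3,-3],[0,0,0],0],
  [[2,6,-7],[0,0,0],0],
  [[3,9,-10],[0,0,0],0],
  [[4,11,-14],[0,0,0],0],
  [[5,14,-18],[0,0,0],0],
  [[5,17,-21],[0,0,0],0],
  [[6,19,-25],[0,0,0],0],
  [[7,21,-29],[0,0,0],0],
])

```text
time: 10.57
ee_pos: [0.6161, 0.0217, 0.1832]
tool_rot: [-3.14, 0.786, 1.253]
ft_force: [-1.1, 1.8, -1.3]
width: 0.0881
```

```bash
python3 show.py 11 side top
```

```text
{'time': 10.567, 'qpos': [0.296, 0.492, 1.623, -0.616, 1.553, 0.796], 'ee_pos': [0.616, 0.022, 0.183], 'tool_rot': [-3.14, 0.786, 1.253], 'ft_force': [-1.096, 1.792, -1.309], 'width': 0.088}
box offset x,y -0.1746829470131988 -0.0010772239433594199 z 0.08322866568491297
```

View pics/m11.png

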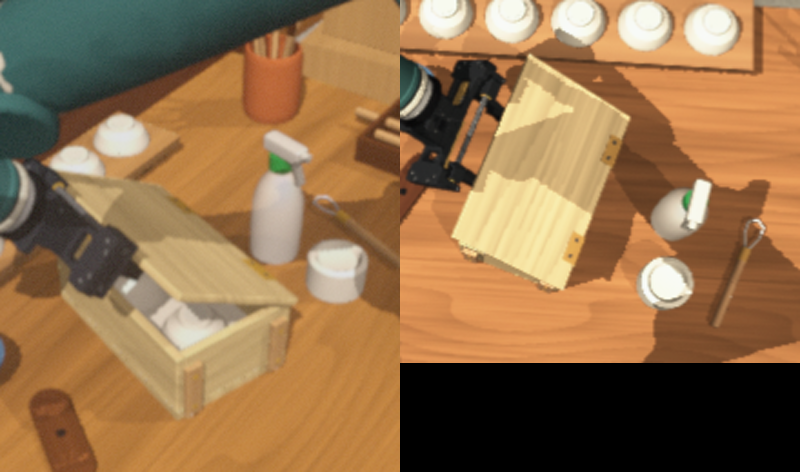

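```bash
python3 th.py 299 205 299 205
python3 - <<'E'
import cv2
f=cv2.imread('pics/side11_full.png')[120:260,210:370];cv2.imwrite('pics/z11.png',cv2.resize(f,None,fx=4,fy=4,interpolation=cv2.INTER_CUBIC))
E
```

```text
-1.692 [-3.3 -5.6]
0.536 [0.7 0.3]
```

View pics/z11.png

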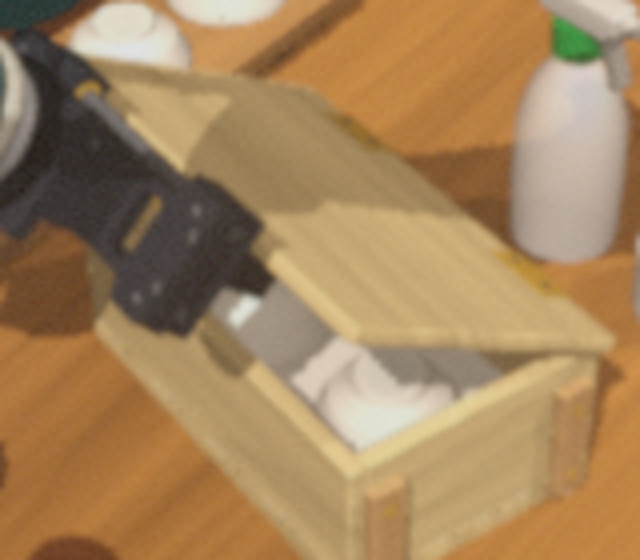

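θ≈0.53 against 0.50 expected. Fingers are under the lip at about (270,185). Continuing.

Request:
move_arm([
  [[1,2,-4],[0,0,0],0],
  [[1,4,-8],[0,0,0],0],
  [[2,6,-12],[0,0,0],0],
  [[3,8,-16],[0,0,0],0],
  [[3,10,-20],[0,0,0],0],
  [[4,12,-24],[0,0,0],0],
  [[5,14,-28],[0,0,0],0],
  [[5,15,-32],[0,0,0],0],
])

```text
time: 11.33
ee_pos: [0.6214, 0.0366, 0.1511]
tool_rot: [-3.141, 0.785, 1.253]
ft_force: [0.6, 1.2, -0.8]
width: 0.0881
```

```bash
python3 show.py 12 side top;  python3 - <<'E'
import cv2
f=cv2.imread('pics/side12_full.png')[120:260,210:370];cv2.imwrite('pics/z12.png',cv2.resize(f,None,fx=4,fy=4,interpolation=cv2.INTER_CUBIC))
E
```

```text
{'time': 11.333, 'qpos': [0.313, 0.542, 1.614, -0.608, 1.528, 0.832], 'ee_pos': [0.621, 0.037, 0.151], 'tool_rot': [-3.141, 0.785, 1.253], 'ft_force': [0.63, 1.229, -0.801], 'width': 0.088}
box offset x,y -0.19048302126697508 -0.0007292926786911316 z 0.05113059050471708
```

View pics/z12.png

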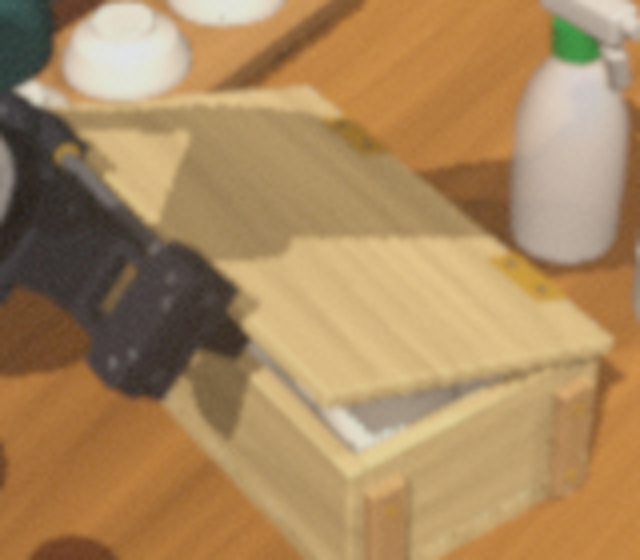

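θ≈0.32. Next step is a bit slower, with a little more outward clearance from the front wall.

Request:
move_arm([
  [[1,2,-3],[0,0,0],0],
  [[1,4,-6],[0,0,0],0],
  [[2,6,-9],[0,0,0],0],
  [[2,8,-12],[0,0,0],0],
  [[3,9,-15],[0,0,0],0],
  [[3,10,-18],[0,0,0],0],
  [[4,11,-21],[0,0,0],0],
  [[4,12,-24],[0,0,0],0],
])

```text
time: 12.1
ee_pos: [0.6253, 0.0483, 0.1273]
tool_rot: [-3.141, 0.786, 1.253]
ft_force: [0.9, -0.0, -1.9]
width: 0.088
```

```bash
python3 show.py 13 side top;  python3 - <<'E'
import cv2
f=cv2.imread('pics/side13_full.png')[120:260,210:370];cv2.imwrite('pics/z13.png',cv2.resize(f,None,fx=4,fy=4,interpolation=cv2.INTER_CUBIC))
E
```

```text
{'time': 12.1, 'qpos': [0.327, 0.581, 1.603, -0.602, 1.511, 0.857], 'ee_pos': [0.625, 0.048, 0.127], 'tool_rot': [-3.141, 0.786, 1.253], 'ft_force': [0.934, -0.004, -1.94], 'width': 0.088}
box offset x,y -0.20286875391287307 -0.0006691407211999709 z 0.027322942062916855
```

View pics/z13.png

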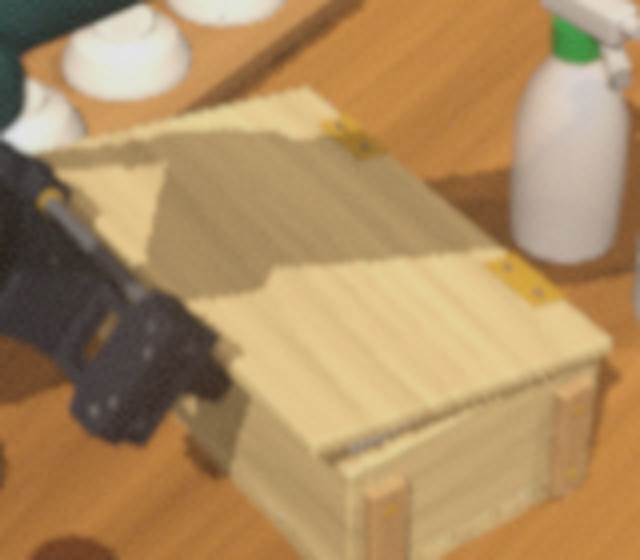

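View pics/m13.png

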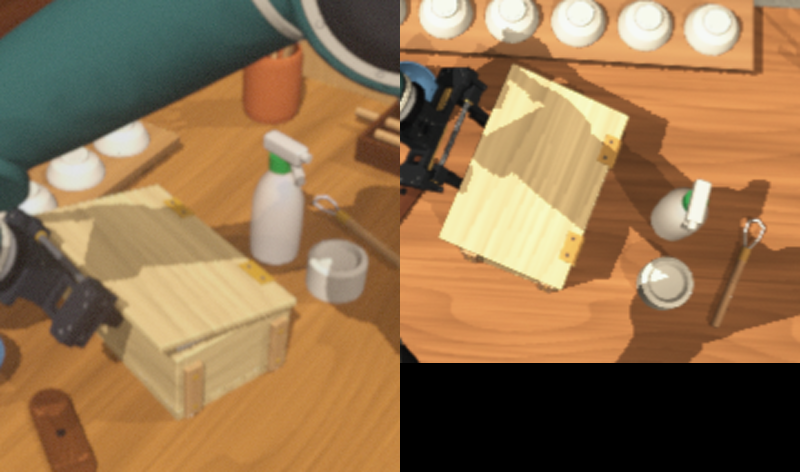

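Request:
move_arm([
  [[0,0,-2],[0,0,0],0],
  [[0,0,-4],[0,0,0],0],
  [[0,1,-6],[0,0,0],0],
  [[0,1,-8],[0,0,0],0],
  [[0,1,-10],[0,0,0],0],
  [[0,1,-12],[0,0,0],0],
  [[0,1,-14],[0,0,0],0],
  [[0,1,-16],[0,0,0],0],
])

```text
time: 12.87
ee_pos: [0.6258, 0.0502, 0.1116]
tool_rot: [3.141, 0.784, 1.253]
ft_force: [2.7, 6.5, -0.6]
width: 0.088
```

```bash
python3 th.py 291.5 233.7 291.5 233.7|tail -1; python3 show.py 14 side top;  python3 - <<'E'
import cv2
f=cv2.imread('pics/side14_full.png')[120:260,210:370];cv2.imwrite('pics/z14.png',cv2.resize(f,None,fx=4,fy=4,interpolation=cv2.INTER_CUBIC))
E
```

```text
0.201 [-1.6 -0.3]
{'time': 12.867, 'qpos': [0.329, 0.6, 1.607, -0.601, 1.492, 0.871], 'ee_pos': [0.626, 0.05, 0.112], 'tool_rot': [3.141, 0.784, 1.253], 'ft_force': [2.735, 6.503, -0.615], 'width': 0.088}
box offset x,y -0.2047552331847279 -0.0007617599346895628 z 0.011626187662087825
```

View pics/z14.png

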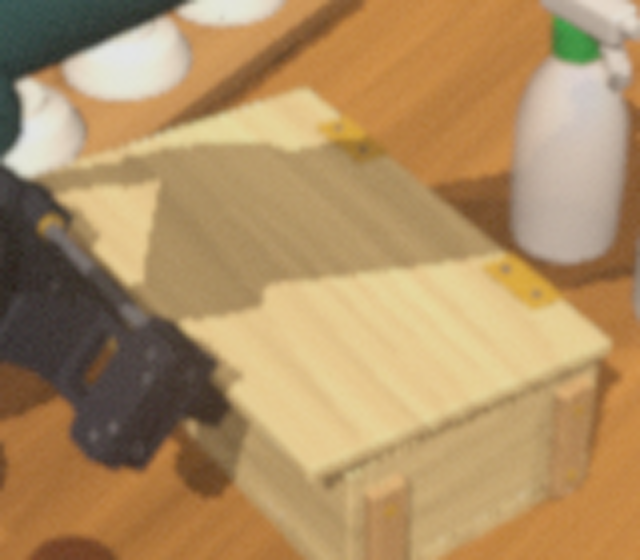

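There's a horizontal force of about 7 N, so the tip is probably touching the front wall or jamming lightly. The lid is nearly shut. I'll ease outward a few mm.

Request:
move_arm([
  [[0,1,0],[0,0,0],0],
  [[1,2,0],[0,0,0],0],
  [[1,2,0],[0,0,0],0],
  [[1,3,0],[0,0,0],0],
  [[1,3,0],[0,0,0],0],
  [[1,4,0],[0,0,0],0],
  [[1,4,0],[0,0,0],0],
  [[1,4,0],[0,0,0],0],
])

```text
time: 13.63
ee_pos: [0.626, 0.0532, 0.1116]
tool_rot: [-3.14, 0.786, 1.253]
ft_force: [0.1, 0.1, -2.3]
width: 0.0881
```

```bash
cat > z.py <<'E'
import cv2,sys
t=sys.argv[1]
f=cv2.imread(f'pics/side{t}_full.png')[140:260,230:370];a=cv2.resize(f,(700,600),interpolation=cv2.INTER_CUBIC)
cv2.imwrite(f'pics/z{t}.png',a)
E
python3 show.py 15 side top; python3 z.py 15
```

```text
{'time': 13.633, 'qpos': [0.333, 0.603, 1.602, -0.599, 1.497, 0.873], 'ee_pos': [0.626, 0.053, 0.112], 'tool_rot': [-3.14, 0.786, 1.253], 'ft_force': [0.117, 0.093, -2.345], 'width': 0.088}
box offset x,y -0.2077059832663325 -0.001553295694960744 z 0.011617390514048628
```

View pics/z15.png

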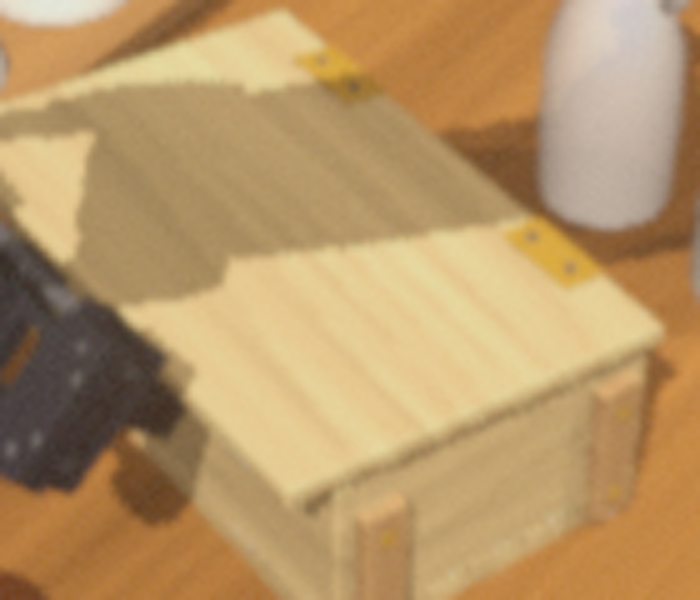

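View pics/top15_full.png

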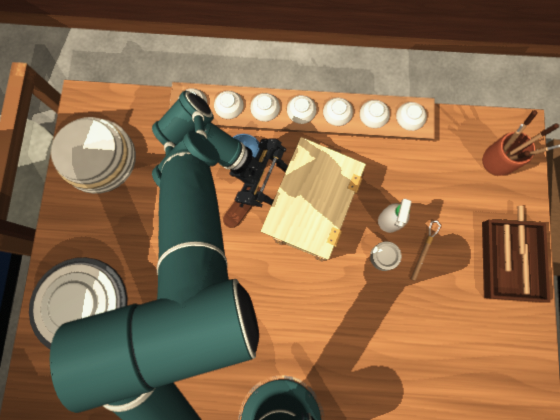

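Run:
```python
from fit import *
p=np.load("p.npy")
for t in [0,.03,.06,.1,.15]: print(t,proj("side",T(p,[lidpt(.195,-.143,t),lidpt(.195,-.143,t,.01)])).round(1).tolist())
```

```text
0 [[288.5, 248.1], [288.4, 244.6]]
0.03 [[288.5, 246.0], [288.6, 242.5]]
0.06 [[288.6, 243.9], [288.7, 240.3]]
0.1 [[288.8, 241.0], [289.1, 237.3]]
0.15 [[289.2, 237.3], [289.8, 233.4]]
```

Request:
move_arm([
  [[0,0,-1],[0,0,0],0],
  [[0,1,-2],[0,0,0],0],
  [[0,1,-3],[0,0,0],0],
  [[0,1,-4],[0,0,0],0],
  [[0,1,-5],[0,0,0],0],
  [[1,2,-6],[0,0,0],0],
  [[1,2,-7],[0,0,0],0],
  [[1,2,-8],[0,0,0],0],
])

```text
time: 14.4
ee_pos: [0.6273, 0.0554, 0.1035]
tool_rot: [-3.141, 0.785, 1.253]
ft_force: [-1.2, 1.3, -1.7]
width: 0.088
```

```bash
python3 show.py 16 side; python3 z.py 16
```

```text
{'time': 14.4, 'qpos': [0.335, 0.616, 1.6, -0.598, 1.49, 0.88], 'ee_pos': [0.627, 0.055, 0.104], 'tool_rot': [-3.141, 0.785, 1.253], 'ft_force': [-1.164, 1.311, -1.671], 'width': 0.088}
box offset x,y -0.21020527997557456 -0.00103026887609744 z 0.003515896859514797
```

View pics/z16.png

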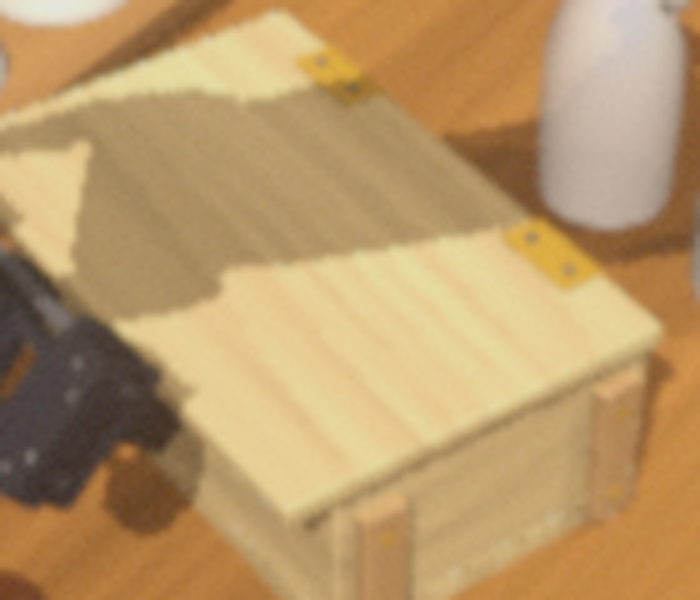

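θ≈0.04. Same again, slower.

Request:
move_arm([
  [[0,0,-1],[0,0,0],0],
  [[0,0,-2],[0,0,0],0],
  [[0,0,-2],[0,0,0],0],
  [[0,1,-3],[0,0,0],0],
  [[0,1,-4],[0,0,0],0],
  [[0,1,-5],[0,0,0],0],
  [[0,1,-5],[0,0,0],0],
  [[0,1,-6],[0,0,0],0],
])

```text
time: 15.12
ee_pos: [0.6274, 0.0563, 0.0978]
tool_rot: [-3.141, 0.786, 1.253]
ft_force: [-0.0, 0.4, -0.6]
width: 0.0881
```

```bash
python3 show.py 17 side; python3 z.py 17
```

```text
{'time': 15.117, 'qpos': [0.336, 0.623, 1.6, -0.598, 1.484, 0.885], 'ee_pos': [0.627, 0.056, 0.098], 'tool_rot': [-3.141, 0.786, 1.253], 'ft_force': [-0.008, 0.434, -0.625], 'width': 0.088}
box offset x,y -0.2110239133424699 -0.001203401644809063 z -0.0021648765388898317
```

View pics/z17.png

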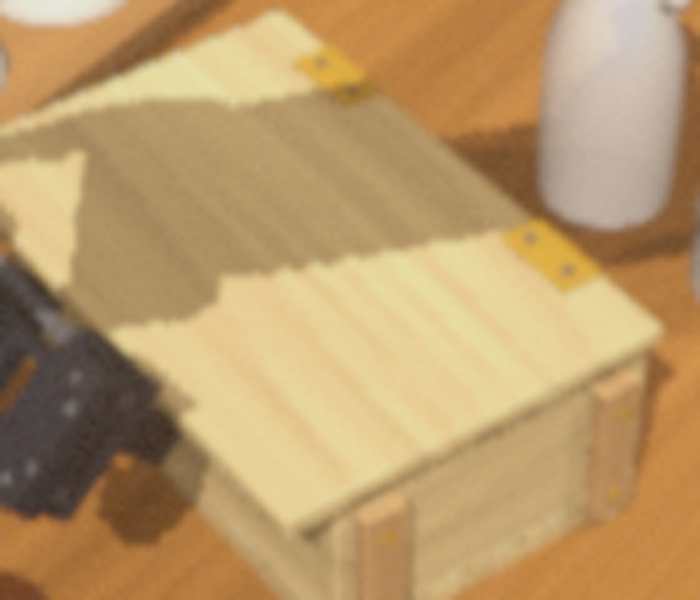

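Looks about shut, with the force near zero. I'll go on gently down and outward to confirm it doesn't move further.

Request:
move_arm([
  [[0,0,-1],[0,0,0],0],
  [[0,0,-2],[0,0,0],0],
  [[0,0,-3],[0,0,0],0],
  [[0,1,-4],[0,0,0],0],
  [[0,1,-4],[0,0,0],0],
  [[0,2,-4],[0,0,0],0],
  [[1,2,-4],[0,0,0],0],
  [[1,3,-4],[0,0,0],0],
])

```text
time: 15.83
ee_pos: [0.6284, 0.0592, 0.0938]
tool_rot: [-3.141, 0.786, 1.253]
ft_force: [0.2, 0.4, -0.3]
width: 0.088
```

```bash
python3 show.py 18 side; python3 z.py 18
```

```text
{'time': 15.833, 'qpos': [0.339, 0.631, 1.596, -0.597, 1.482, 0.889], 'ee_pos': [0.628, 0.059, 0.094], 'tool_rot': [-3.141, 0.786, 1.253], 'ft_force': [0.223, 0.38, -0.298], 'width': 0.088}
box offset x,y -0.2141988024941773 -0.001138032031433673 z -0.006194880889859158
```

View pics/z18.png

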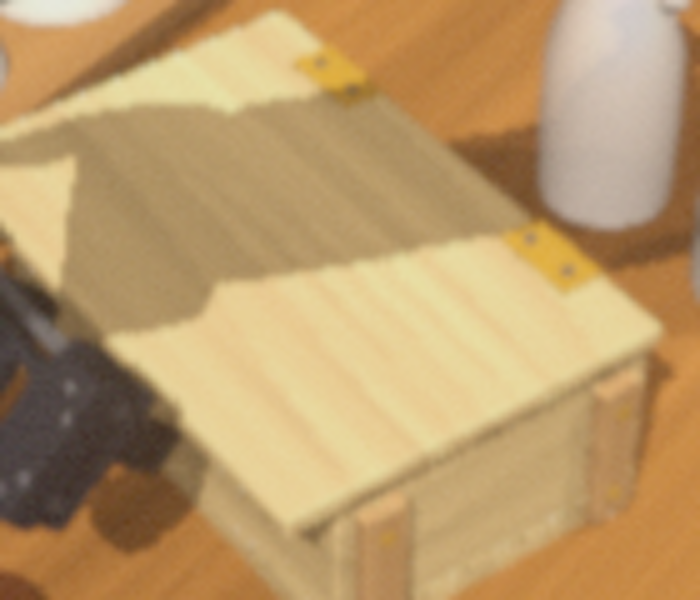

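The lid corner stayed at (293,522) in the crop and the fingers carry no load, so the lid is shut. Withdrawing outward, then up.

Request:
move_arm([
  [[1,3,0],[0,0,0],0],
  [[2,7,0],[0,0,0],0],
  [[4,13,0],[0,0,0],0],
  [[7,22,0],[0,0,0],0],
  [[11,33,4],[0,0,0],0],
  [[15,46,15],[0,0,0],0],
  [[19,57,35],[0,0,0],0],
  [[21,62,60],[0,0,0],0],
])

```text
time: 16.55
ee_pos: [0.6489, 0.1235, 0.1525]
tool_rot: [-3.137, 0.787, 1.257]
ft_force: [0.3, 0.2, 0.4]
width: 0.0883
```

```bash
python3 show.py 19 side top; python3 z.py 19
```

```text
{'time': 16.55, 'qpos': [0.407, 0.639, 1.457, -0.558, 1.623, 0.862], 'ee_pos': [0.649, 0.123, 0.153], 'tool_rot': [-3.137, 0.787, 1.257], 'ft_force': [0.276, 0.158, 0.353], 'width': 0.088}
box offset x,y -0.28162361079827664 -0.0018130572108168582 z 0.05250375401547741
```

View pics/z19.png

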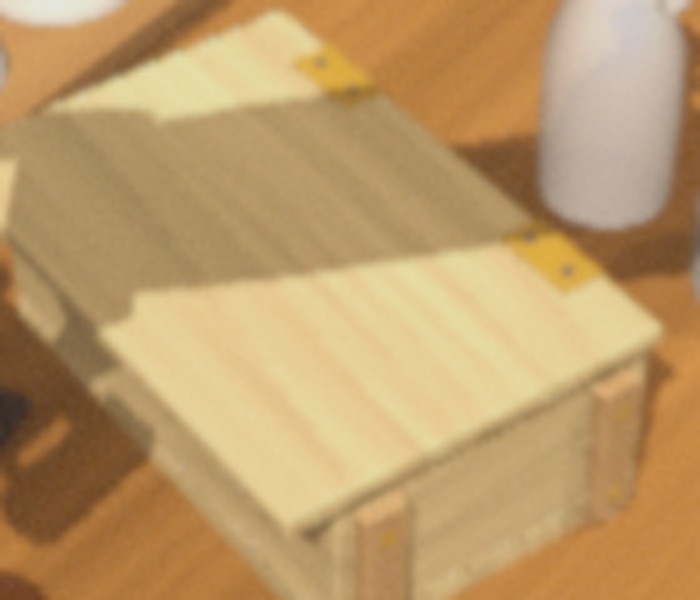

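View pics/m19.png

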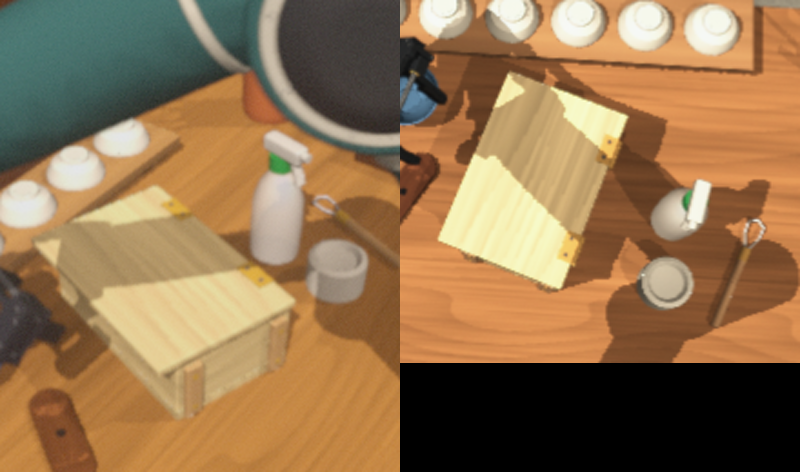

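The lid lies shut, its corner unchanged after the fingers left, and the other things haven't moved. I'll rise a little, settle and hand in.

Request:
move_arm([
  [[0,5,20],[0,0,0],0],
  [[0,5,40],[0,0,0],0],
  [[0,5,60],[0,0,0],0],
  [[0,5,70],[0,0,0],0],
  [[0,5,70],[0,0,0],0],
  [[0,5,70],[0,0,0],0],
  [[0,5,70],[0,0,0],0],
  [[0,5,70],[0,0,0],0],
])

```text
time: 17.32
ee_pos: [0.6486, 0.126, 0.2221]
tool_rot: [-3.138, 0.787, 1.255]
ft_force: [0.3, -0.8, -0.0]
width: 0.0881
```

```bash
python3 show.py 20 side top; python3 -c "
from station import close_job
print(close_job())"
```

```text
{'time': 17.317, 'qpos': [0.41, 0.578, 1.416, -0.562, 1.712, 0.812], 'ee_pos': [0.649, 0.126, 0.222], 'tool_rot': [-3.138, 0.787, 1.255], 'ft_force': [0.252, -0.786, -0.032], 'width': 0.088}
box offset x,y -0.283862240612142 -0.002900455117742105 z 0.12205826131278069
the job is handed in; nothing more can be done
None
```

View pics/m20.png

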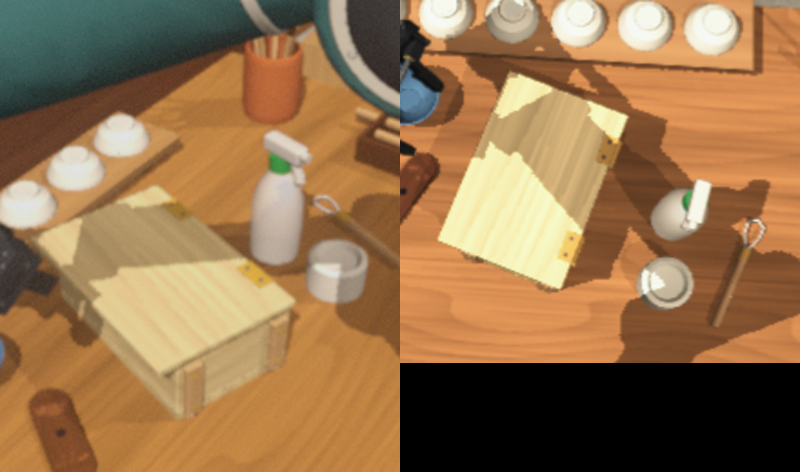

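The lid lies shut on the damp box without a slam, and the job was handed in at about 17.3 s. I pushed it from behind to about 1.37 rad, and it went on falling by itself. I caught it on the open, tilted fingers at about 1.07 rad and lowered it in small steps.

**Last checks:**
- **Lid:** its front corner stayed at the same pixel as the fingers moved on down and withdrew, and matches the shut position in the fitted model to within a few mm. I read about zero load on the fingers before they left, and the robot now touches nothing.
- **Other things:** the spray bottle, mould, loop tool and rib look unmoved in the pictures, and so does what shows of the water bowl. I could not see the bowls inside the box once the lid was down.

**What disagreed:**
- Near the end, at under 0.1 rad, I read a sideways force of about 7 N for one step. A fingertip was probably brushing the front wall, which would mean something other than the lid was touched. I eased outward a few mm and it went away.
- Camera-based lid angles differed from the planned ones by about 0.03 rad.

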